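# Thread the roasting spit through its stand

## Robot

A 6-joint arm with a two-finger parallel gripper is mounted at the origin on a cart in front of the work surface, level with it; the furniture and walls round the work are solid. World frame = base frame: x ahead of the robot, y to its left, z up, the work surface at z = 0. Lengths are in m, angles in rad, forces in N, time in s.
With the tool pointing down it reaches from about 0.275 to 0.85 m from the base axis. Payload 19 kg.
Tool frame: the origin (TCP) lies on the centre line of the jaws, within the pads' length; the fingertips stand arm.tip_reach ahead of it and the grasp point (between the pads) lies 3 mm ahead of it (arm.tip_reach is the distance from the TCP to the fingertips, in m); z points along the fingers, y is the line along which they close (so a half turn about z gives the same grasp; the last joint's range is limited). The gripper opens to 85 mm and grips with 20 to 120 N. Pads are 22 mm wide; open, the fingers measure 114 mm over their backs; the gripper's body (76 mm by 85 mm) begins 54 mm behind the grasp point. The pads swing forward as they close: fully open they stand 13 mm farther back than shut.
Start: joints at [1.01, 0.15, 1.437, -0, 1.554, -0.134], TCP at [0.238, 0.523, 0.253] pointing down, gripper open.
Joint ranges: [-2.8, 2.8], [-0.68, 2.1], [0.12, 2.68], [-1.39, 4.53], [0.16, 2.79], [-2.81, 2.81]. Speed limits (rad/s): [1.89, 1.89, 2.22, 3.01, 3.01, 3.01].

## Interface

Orientations are given as a unit quaternion [w, x, y, z].
In Python, from cell import telemetry, optics, ticket, arm gives the robot as it stands.
- The arm moves only by the tool drive_tool, never from a script. Its argument "plan" is a list of rows, each a list of 3 entries, a list of its own where there are three numbers: the turn, a rotation vector about the tool's x, y, z in units of 5 degrees (1.0 is 5 degrees), then the shift along the tool's x, y, z in mm, then the finger opening in mm, from 0 to 85.4. In form: [[[rx, ry, rz], [x, y, z], jaw], ...]. A call has 1 to 10 rows; each row is the pose to reach, as a shift and turn from the pose commanded when the call began, along the tool's axes at that moment; what a row does not reach only later rows make up. A row lasts 1/10 s, in which the tool goes at most 50 mm and 8.59 degrees, less where a joint would pass 70% of its speed; a pose out of reach is approached as far as the arm can. A call with a gripper value outside its range is refused whole. The fingers move at their own pace and stop on an object; "newtons" is the grip in N (left out, the last holds). Time passes only in rows, so rows that repeat a pose let the fingers close. It gives the time, the measured TCP pose, the force, the opening and the grip force at its end, in the units of the state.
- telemetry.get_obs(): the state, without advancing time (a new reading comes with each control period).
- optics.read_camera(name): name is "scene" or "top" or "wrist"; returns (picture, depth): 420x560x3 uint8, red, green, blue; 420x560 float32, m along the optical axis (not along the pixel's ray), 0 where there is no reading.
- optics.camera_params(name): a dict with "vfov" (degrees; the focal length in pixels is half the picture's height over the tangent of half this angle, whatever the lens; pixels are square), "cx", "cy" (the principal point, pixels), "camera_from_world" (4x4, takes a point from world to camera coordinates); the wrist camera has in their place "mount" (4x4, takes a point from camera to tool coordinates, whose origin is the TCP and whose axes are the flange's). Camera axes: x right, y up, looking along -z (the intrinsics and any distortion apply to the point x, -y, -z); pixel columns grow to the right and rows downward; lengths in m; the calibration is good to about 2 mm. A picture is of the moment at which its call begins: read the wrist's pose just before it. camera_params takes no time and is no camera call.
- ticket.close_job(): hands the job in; it is judged then, once.
Trained networks look in the newest picture that a camera, given by its name, has taken for a name from the list of things; names that differ only in an ending like _2 or _b are one class to them, and where a whole thing is asked for, a point or a joint stands for the part that bears it (a point fixed in the world has none). Each returns a list of dicts, best first, with "p" (0 to 1); they miss things now and then, are a little off and sometimes report something else, mostly with a low value. They report only what shows in the picture. A call takes as long as a camera call.
- optics.masks_of(query, camera): "region" (420x560 bool, what is visible of it) and "extent" ([left, top, width, height] in pixels, round what is visible of it).
The state is a dict: "time_s": time; "qpos": joint angles; "joint_velocities": joint speeds; "joint_torque": joint torques, N m; "tool_pos": TCP position; "tool_rot": TCP orientation; "force": force on the tool from outside, world axes, zero at the start; "wrist_torque": the same for the moment, N m; "grip_width": opening from 0.0 (shut) to 1.0 (fully open); "grasp_force": force on a finger pad.
Only numpy, scipy, OpenCV 4.12 (cv2) and the standard library are available. Lean on these libraries where they do the work, as an engineer would, in place of code of your own. Each camera call takes 0.05 s, during which the arm holds its last target. There are 200 camera calls.

## Task

Pull the drawer of the little wooden chest right open by its bar handle and take the roasting spit out by its black handle. Thread the spit, pointed tip first, through the near brass bush of the roasting stand (the one nearer the chest) and then through the far one, until the whole point stands clear beyond the far bush. Finish while still holding it still by the handle, spanning both bushes and not forced against them, so that the end clip can be put on; leave the drawer open and do not disturb the mug, the spice jar or the tin.

Things in the scene. Friction and masses are not known exactly. Their poses are not given: they have to be found in the camera images.
- chest: Low wooden chest, fixed, 200 deep (its x) x 310 wide (its y) x 90 mm high. Origin: centre of its underside. The front (-x) faces the robot; the drawer slides out along -x. Drawer face at x = -100 mm when shut, carcass edge at x = -85. Heights over the worktop: drawer front's top 78, drawer sides' top 68, drawer floor 22 mm.
- chest_drawer (a joint): How far the drawer is open, m: 0 shut (the start), 0.134 at its stop. It stays where it is left and takes about 2 N to slide. Inside, the spit's handle lies on a rest 14 mm wide and its shaft in two U-shaped saddles (27 mm wide, tops 55 mm above the worktop, 75 and 165 mm from the spit's origin): lift it straight up.
- drawer_handle (a point): Middle of the drawer's steel bar handle: a level bar along the chest's y, 120 mm long, 11 mm thick, 35 mm in front of the drawer face, 66 mm above the worktop (its two standoffs are 51 mm either side of this point). Moves with the drawer.
- spit: Roasting spit, loose, 0.08 to 0.17 kg, 246 mm long. Origin: middle of its black flat-sided handle, 70 long x 18 wide x 24 mm high; x axis along the shaft to the tip, z up. Starts in the shut drawer, level, origin at x -22, y 80 to 94, z 50 mm in the chest's frame (handle at the +y end, tip towards -y) and rides along with the drawer. Balances 30 mm from the origin towards the tip.
- spit_tip (a point): The point of the spit, at x = 211 mm in its frame. The steel shaft is 10 mm across; its last 15 mm taper to a 3 mm point.
- spit_neck (a point): Where the shaft leaves the handle's steel collar, on the shaft's axis, x = 41 mm in the spit's frame. The collar is 22 mm across and 6 mm long (x 35 to 41) and cannot pass a bush.
- stand: Roasting stand, fixed: dark steel drip tray 190 (its x) x 130 (its y) x 17 mm high, two aluminium posts, each with a brass bush on top; highest point 150 mm. Origin: centre of the tray on the worktop. Both bushes lie on one level line along the stand's x, 135 mm above the worktop. Its +x is the threading direction, from near bush to far bush (roughly world -y).
- near_bush (a point): Centre of the near brass bush (the one nearer the chest), at x = -50 mm in the stand's frame. Each bush is a plain ring, bore 16 mm, outside 30 mm, 20 mm long along the stand's x (so the near bush's outer face is at x = -60 mm). Axes as the stand's.
- far_bush (a point): Centre of the far brass bush, at x = +50 mm in the stand's frame; same size (its outer face is at x = +60 mm). Axes as the stand's.
- mug: White mug with a leaf pattern, loose, 92 mm across, 95 mm high; origin: middle of its underside. Leave it alone.
- spice_jar: Glass spice jar with a green cap, loose, 46 mm across, 106 mm high; origin: middle of its underside. Leave it alone.
- tin: Tomato tin, loose, 75 mm across, 58 mm high; origin: middle of its underside. Leave it alone.

How it is judged:
By the outcome, as a careful person would: the job done as asked, in the order asked, and still so for the second after the job is handed in, while the arm keeps its last pose, push and grip.
It also fails if it takes over 54 s, if anything falls off the work surface, if the arm or the gripper's body presses on something with over 40 N, if the wrist force passes 120 N, or if a joint passes its speed limit or range.

## Working session

There is one attempt and no reset: what is moved stays moved. The work goes in short steps, Python scripts to look and compute and a tool call to move; the robot and the scene stay as the last step left them, time stands still between calls to the robot, and variables do not carry over. Pictures are saved under pics/ and viewed, at most 10 in all, crops included, and the job is handed in when it is done.

Besides the shell and the picture viewer there is one more tool, called as name([rows], argument=value, ...), one row to a line, values as JSON. drive_tool: Moves the arm, as the interface text tells. Its arguments: {"type":"object","properties":{"plan":{"type":"array","items":{"type":"array"}},"newtons":{"type":"number"}},"required":["plan"]}

```bash
ls; mkdir -p pics
cat > h.py <<'E'
import numpy as np, cv2
from scipy.spatial.transform import Rotation as R
from cell import telemetry, optics, ticket, arm
def pose():
    o=telemetry.get_obs(); w,x,y,z=o['tool_rot']; T=np.eye(4); T[:3,:3]=R.from_quat([x,y,z,w]).as_matrix(); T[:3,3]=o['tool_pos']; return T
def cloud(name):
    T=pose(); im,d=optics.read_camera(name); p=optics.camera_params(name)
    f=im.shape[0]/2/np.tan(np.radians(p['vfov'])/2)
    v,u=np.mgrid[:im.shape[0],:im.shape[1]]
    X=np.stack([(u-p['cx'])/f*d,-(v-p['cy'])/f*d,-d,np.ones_like(d)],-1)
    M=T@np.array(p['mount']) if 'mount' in p else np.linalg.inv(np.array(p['camera_from_world']))
    P=(X@M.T)[...,:3]; P[d<=0]=np.nan
    return im,d,P
def save(im,n): cv2.imwrite('pics/'+n,im[...,::-1])
E
python3 - <<'E'
from h import *
print(arm.tip_reach, telemetry.get_obs())
for n in ['scene','top']:
    p=optics.camera_params(n); print({k:v for k,v in p.items() if k!='camera_from_world'})
    im,d,P=cloud(n); save(im,n+'0.png'); np.save(n+'P.npy',P)
    for q in ['chest','drawer_handle','stand','near_bush','mug','spice_jar','tin']:
        for m in optics.masks_of(q,n)[:2]:
            r=m['region']; pts=P[r]; pts=pts[~np.isnan(pts[:,0])]
            print(n,q,round(m['p'],2),m['extent'],np.round(np.percentile(pts,[2,50,98],axis=0),3).tolist() if len(pts) else None)
print(optics.camera_params('wrist'))
E
```

```text
pics
0.022 {'time_s': 0.0, 'qpos': array([ 1.01000364e+00,  1.50987706e-01,  1.43799371e+00,  2.73501988e-07,
        1.55380428e+00, -1.33997735e-01]), 'joint_velocities': array([ 0.00132533,  0.00032611,  0.00044642,  0.00036018, -0.00082394,
        0.00151173]), 'joint_torque': array([-4.07835076e-03, -7.13017845e+01, -5.70876861e+01, -3.31087795e-04,
        8.46523413e-03,  8.09430321e-05]), 'tool_pos': array([0.2379293 , 0.52323523, 0.25269305]), 'tool_rot': array([-2.03213556e-04,  2.11781494e-01,  9.77316859e-01, -5.60838654e-04]), 'force': array([ 0.72118322, -1.44975028, -0.54602941]), 'wrist_torque': array([0.00346965, 0.01837179, 0.04057584]), 'grasp_force': 0.0, 'grip_width': 1.00366585318458}
{'vfov': 56.70586488554784, 'cx': 277.4225820410802, 'cy': 211.85886694196972}
scene chest 0.97 [221.1, 168.7, 119.3, 76.8] [[0.542, 0.129, 0.004], [0.638, 0.215, 0.08], [0.777, 0.429, 0.092]]
scene drawer_handle 0.97 [222.6, 185.4, 65.2, 53.6] [[0.533, 0.13, 0.017], [0.578, 0.241, 0.059], [0.635, 0.422, 0.079]]
scene stand 0.85 [263.3, 227.6, 106.1, 117.7] [[0.435, -0.197, 0.006]
[... 1469 characters left out ...]
.019], [0.74, -0.0, 0.103], [0.77, 0.019, 0.11]]
top tin 0.65 [354.2, 267.9, 27.2, 27.2] [[0.32, -0.162, 0.004], [0.354, -0.125, 0.054], [0.387, -0.091, 0.061]]
top tin 0.35 [307.5, 130.8, 15.4, 31.1] [[0.727, -0.023, 0.006], [0.739, -0.0, 0.102], [0.769, 0.019, 0.11]]
{'vfov': 66.83967332014986, 'cx': 280.02687680614844, 'cy': 211.11787935051103, 'mount': array([[-2.22135641e-05,  9.52375182e-01,  3.04928701e-01,
         7.80376320e-02],
       [ 9.99999477e-01, -2.90559157e-04,  9.80343542e-04,
        -6.17752118e-04],
       [ 1.02225469e-03,  3.04928563e-01, -9.52374678e-01,
        -1.21111772e-01],
       [ 0.00000000e+00,  0.00000000e+00,  0.00000000e+00,
         1.00000000e+00]])}
```

View pics/scene0.png

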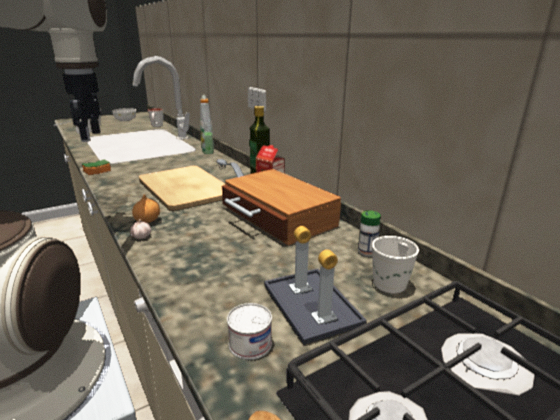

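View pics/top0.png

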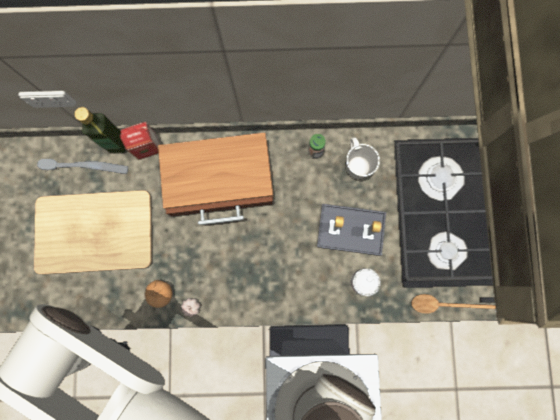

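```bash
cat > fit.py <<'E'
from h import *
from scipy.ndimage import label
for n in ['top','scene']:
    P=np.load(n+'P.npy'); 
    def rect(box,z0,z1):
        x0,x1,y0,y1=box
        m=(P[...,0]>x0)&(P[...,0]<x1)&(P[...,1]>y0)&(P[...,1]<y1)&(P[...,2]>z0)&(P[...,2]<z1)
        l,k=label(m); s=np.bincount(l.ravel()); s[0]=0; m=l==s.argmax()
        q=P[m]; (c,wh,a)=cv2.minAreaRect(q[:,:2].astype(np.float32)); return np.round(c,4),np.round(wh,4),round(a,2),np.round(np.median(q[:,2]),4),len(q),q
    print(n,'chesttop',rect((.5,.85,.08,.5),.083,.1)[:5])
    print(n,'tray',rect((.4,.62,-.24,.04),.006,.03)[:5])
    for nm,b in [('near',(.45,.57,-.09,0)),('far',(.45,.57,-.19,-.1))]:
        r=rect(b,.12,.16); print(n,nm,r[:5],r[5].min(0).round(4),r[5].max(0).round(4))
    r=rect((.49,.57,.18,.4),.05,.09);print(n,'handle',r[:5])
    q=P[(P[...,1]<-.25)&(P[...,0]>.2)&(P[...,0]<.8)&(P[...,2]>.1)]; print('cab',len(q), q.min(0) if len(q) else 0, q.max(0) if len(q) else 0)
    print('worktop', np.nanmedian(P[(P[...,0]>.35)&(P[...,0]<.5)&(P[...,1]>0.05)&(P[...,1]<.3)][:,2]))
E
python3 fit.py
```

```text
top chesttop (array([0.6795, 0.291 ]), array([0.1881, 0.3102]), 5.21, np.float64(0.0899), 6855)
top tray (array([ 0.509, -0.1  ]), array([0.1908, 0.1331]), 80.77, np.float64(0.0104), 2220)
top near (array([ 0.5163, -0.0502]), array([0.0202, 0.0291]), 80.55, np.float64(0.1458), 87) [ 0.5006 -0.0616  0.1271] [ 0.5303 -0.0393  0.1565]
top far (array([ 0.5001, -0.1487]), array([0.02  , 0.0286]), 80.82, np.float64(0.1462), 96) [ 0.4846 -0.1597  0.1225] [ 0.5139 -0.1374  0.1537]
top handle (array([0.5486, 0.3063]), array([0.0425, 0.1866]), 0.04, np.float64(0.0702), 307)
cab 1 [ 0.28629637 -0.25134214  0.70280881] [ 0.28629637 -0.25134214  0.70280881]
worktop -0.0006920127679708177
scene chesttop (array([0.7036, 0.291 ]), array([0.4171, 0.2654]), 89.76, np.float64(0.0909), 3328)
scene tray (array([ 0.5068, -0.1008]), array([0.1929, 0.1308]), 81.22, np.float64(0.0103), 3827)
scene near (array([ 0.5146, -0.0515]), array([0.0214, 0.0286]), 77.15, np.float64(0.1377), 230) [ 0.4994 -0.0647  0.1203] [ 0.5269 -0.0385  0.151 ]
scene far (array([ 0.499 , -0.1494]), array([0.0234, 0.0294]), 79.46, np.float64(0.1381), 295) [ 0.4834 -0.1623  0.1204] [ 0.5119 -0.1357  0.1507]
scene handle (array([0.5489, 0.3058]), array([0.0424, 0.1854]), 0.47, np.float64(0.0693), 300)
cab 0 0 0
worktop 0.0003980211805434397
```

```bash
cat >> h.py <<'E'
CH=(0.672,0.2903,np.radians(5.2)); ST=(0.508,-0.1,np.radians(-99.2))
def toW(f,p):
    x,y,a=f; c,s=np.cos(a),np.sin(a); return np.array([x+c*p[0]-s*p[1],y+s*p[0]+c*p[1],p[2]])
def toL(f,P):
    x,y,a=f; c,s=np.cos(a),np.sin(a); d=P[...,:2]-[x,y]; return np.stack([c*d[...,0]+s*d[...,1],-s*d[...,0]+c*d[...,1],P[...,2]],-1)
def delta(p,yaw,T=None):
    "turn (5deg units) and shift (mm) in tool axes to TCP at p, pointing down, tool x at yaw deg"
    T=pose() if T is None else T; y=np.radians(yaw)
    G=np.array([[np.cos(y),np.sin(y),0],[np.sin(y),-np.cos(y),0],[0,0,-1]]).T
    G=np.array([[np.cos(y),np.sin(y),0],[np.sin(y),-np.cos(y),0],[0,0,-1.]])
    r=R.from_matrix(T[:3,:3].T@G).as_rotvec(degrees=True)/5
    print('turn',r.round(2),'shift',(T[:3,:3].T@(np.array(p)-T[:3,3])*1000).round(1))
E
python3 - <<'E'
from h import *
for n in ['top','scene']:
    L=toL(CH,np.load(n+'P.npy'))
    q=L[(abs(L[...,0]+.135)<.015)&(abs(L[...,1])<.045)&(L[...,2]>.05)&(L[...,2]<.085)]
    print(n,len(q),q.mean(0).round(4),q.min(0).round(4),q.max(0).round(4), np.polyfit(q[:,1],q[:,0],1))
    q=L[(abs(L[...,0]+.135)<.02)&(abs(L[...,1])<.1)&(L[...,2]>.05)&(L[...,2]<.085)];print(q.min(0),q.max(0))
    q=L[(abs(L[...,0]+.1)<.007)&(abs(L[...,1])<.15)&(L[...,2]>.03)&(L[...,2]<.076)];print('face',len(q),np.median(q,0))
p=toW(CH,(-.135,0,.2)); print(p); delta(p,95.2); delta(toW(CH,(-.135,0,.069)),95.2)
E
```

```text
top 122 [-0.1346  0.0004  0.0701] [-0.1399 -0.0438  0.0604] [-0.1283  0.0449  0.0776] [-0.00017216 -0.13460613]
[-0.13989805 -0.06549193  0.06035335] [-0.11506377  0.06185219  0.07764427]
face 361 [-0.09888861  0.00062436  0.06112263]
scene 82 [-0.1376 -0.0015  0.0697] [-0.1406 -0.0449  0.0628] [-0.1311  0.0449  0.0742] [-0.0028526  -0.13760778]
[-0.14092593 -0.06523864  0.06279507] [-0.1160808   0.06246278  0.07420896]
face 749 [-0.09923192 -0.04860486  0.05671925]
[0.53755561 0.2780646  0.2       ]
turn [-0.    0.   12.07] shift [-374.2  -99.3   53.3]
turn [-0.    0.   12.07] shift [-374.2  -99.3  184.3]
```

drive_tool([
  [[0,0,1.5],[-45,-12,5],28],
  [[0,0,3],[-90,-24,10],28],
  [[0,0,4.5],[-135,-36,16],28],
  [[0,0,6],[-180,-48,22],28],
  [[0,0,7.5],[-225,-60,28],28],
  [[0,0,9],[-270,-72,36],28],
  [[0,0,10.5],[-315,-84,44],28],
  [[0,0,11.5],[-350,-93,50],28],
  [[0,0,12.07],[-374.2,-99.3,53.3],28],
  [[0,0,12.07],[-374.2,-99.3,53.3],28],
])

```text
time_s: 1.8
tool_pos: [0.5394, 0.2758, 0.199]
tool_rot: [-0.0, 0.676, 0.737, -0.001]
force: [-0.7, 0.3, 0.0]
grip_width: 0.326
grasp_force: 0.0
```

Run:
```python
from h import *
print(telemetry.get_obs()['grip_width']*85.4)
delta(toW(CH,(-.135,0,.069)),95.2)
im,d,P=cloud('wrist'); save(im,'w1.png')
L=toL(CH,P)
q=L[(abs(L[...,0]+.135)<.015)&(abs(L[...,1])<.045)&(L[...,2]>.05)&(L[...,2]<.085)]
print(len(q),q.mean(0),q.min(0),q.max(0))
```

```text
27.841262768393584
turn [-0.01  0.01 -0.05] shift [  2.5  -1.5 130. ]
1404 [-0.13479064  0.00261441  0.07093764] [-0.14036433 -0.04489012  0.06582186] [-0.12735789  0.04499562  0.07420899]
```

drive_tool([
  [[0,0,0],[0,-1.5,40],28],
  [[0,0,0],[0,-1.5,80],28],
  [[0,0,0],[0,-1.5,105],28],
  [[0,0,0],[0,-1.5,120],28],
  [[0,0,0],[0,-1.5,129],28],
  [[0,0,0],[0,-1.5,129],28],
  [[0,0,0],[0,-1.5,129],5],
  [[0,0,0],[0,-1.5,129],5],
  [[0,0,0],[0,-1.5,129],5],
  [[0,0,0],[0,-1.5,129],5],
], newtons=40)

```text
time_s: 2.85
tool_pos: [0.5367, 0.2783, 0.0724]
tool_rot: [0.0, 0.674, 0.738, 0.001]
force: [-1.1, 1.1, 7.3]
grip_width: 0.104
grasp_force: 39.4
```

drive_tool([
  [[0,0,0],[0,-12,0],5],
  [[0,0,0],[0,-30,0],5],
  [[0,0,0],[0,-50,0],5],
  [[0,0,0],[0,-70,0],5],
  [[0,0,0],[0,-90,0],5],
  [[0,0,0],[0,-108,0],5],
  [[0,0,0],[0,-122,0],5],
  [[0,0,0],[0,-130,0],5],
  [[0,0,0],[0,-135,0],5],
  [[0,0,0],[0,-135,0],5],
])

```text
time_s: 3.85
tool_pos: [0.4041, 0.2659, 0.0726]
tool_rot: [0.002, 0.674, 0.738, 0.003]
force: [19.3, -0.8, -5.2]
grip_width: 0.112
grasp_force: 40.3
```

drive_tool([
  [[0,0,0],[0,0,0],5],
  [[0,0,0],[0,0,0],5],
])

```text
time_s: 4.05
tool_pos: [0.4041, 0.2659, 0.0725]
tool_rot: [0.002, 0.674, 0.738, 0.003]
force: [17.7, -0.5, -1.8]
grip_width: 0.11
grasp_force: 40.5
```

drive_tool([
  [[0,0,0],[0,1,0],28],
  [[0,0,0],[0,1,0],28],
  [[0,0,0],[0,1,0],28],
  [[0,0,0],[0,1,0],28],
  [[0,0,0],[0,1,-30],28],
  [[0,0,0],[0,1,-75],28],
  [[0,0,0],[0,20,-115],40],
  [[0,0,0],[0,60,-150],40],
  [[0,0,0],[0,100,-160],40],
  [[0,0,0],[0,110,-160],40],
])

```text
time_s: 5.05
tool_pos: [0.5145, 0.2758, 0.2326]
tool_rot: [0.001, 0.675, 0.738, 0.001]
force: [-0.7, -0.8, -1.8]
grip_width: 0.468
grasp_force: 0.0
```

Run:
```python
from h import *
im,d,P=cloud('wrist'); save(im,'w2.png'); np.save('w2P.npy',P)
for m in optics.masks_of('spit','wrist')[:2]:
    L=toL(CH,P[m['region']]); L=L[~np.isnan(L[:,0])]; print(m['p'],m['extent'],np.percentile(L,[2,50,98],axis=0).round(4))
L=toL(CH,P)
q=L[(abs(L[...,1]-.09)<.06)&(abs(L[...,0]+.156)<.03)&(L[...,2]>.055)&(L[...,2]<.066)]; print('handle',len(q),q.mean(0),np.percentile(q,[2,98],axis=0),cv2.minAreaRect((q[:,:2]*1000).astype(np.float32)))
```

```text
0.75 [273.0, 52.0, 21.5, 250.7] [[-0.1651 -0.1079  0.0501]
 [-0.1561  0.0544  0.06  ]
 [-0.1478  0.1188  0.0637]]
handle 2169 [-0.15641735  0.08819298  0.06165612] [[-0.17248235  0.04032674  0.05558014]
 [-0.13982614  0.13122995  0.06409438]] ((-156.17735290527344, 80.79912567138672), (101.44327545166016, 59.64967727661133), 89.98133850097656)
```

View pics/w2.png

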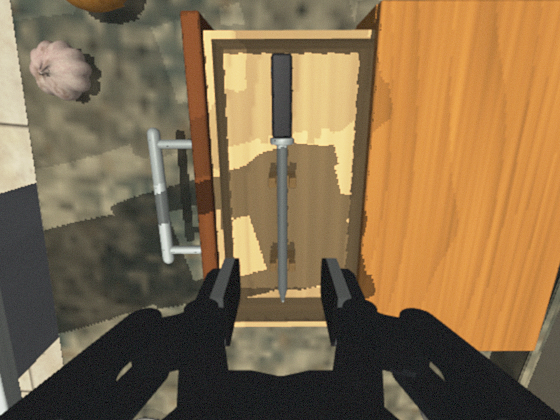

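Run:
```python
from h import *
import cv2
P=np.load('w2P.npy'); L=toL(CH,P); im=cv2.imread('pics/w2.png')[...,::-1]
dark=(im.max(2)<75)
q=L[dark&(abs(L[...,0]+.156)<.014)&(L[...,1]>.03)&(L[...,1]<.135)&(L[...,2]>.056)&(L[...,2]<.067)]
print(len(q),np.percentile(q,[0,1,50,99,100],axis=0).round(4), np.polyfit(q[:,1],q[:,0],1))
delta(toW(CH,(-.156,.078,.054)),95.2)
```

```text
779 [[-0.1651  0.0534  0.059 ]
 [-0.1651  0.0535  0.0597]
 [-0.1536  0.0782  0.0622]
 [-0.1483  0.1219  0.064 ]
 [-0.1481  0.1311  0.0644]] [ 0.00444715 -0.15600791]
turn [-0.01  0.   -0.01] shift [ 78.3   4.8 176.1]
```

drive_tool([
  [[0,0,0],[40,3,20],40],
  [[0,0,0],[78,4.5,50],40],
  [[0,0,0],[78,4.5,90],40],
  [[0,0,0],[78,4.5,130],40],
  [[0,0,0],[78,4.5,160],40],
  [[0,0,0],[78,4.5,172],40],
  [[0,0,0],[78,4.5,176],40],
  [[0,0,0],[78,4.5,176],40],
  [[0,0,0],[78,4.5,176],10],
  [[0,0,0],[78,4.5,176],10],
], newtons=70)

```text
time_s: 6.15
tool_pos: [0.5093, 0.3541, 0.0568]
tool_rot: [0.001, 0.674, 0.738, 0.001]
force: [-0.4, -0.9, 1.4]
grip_width: 0.197
grasp_force: 68.1
```

drive_tool([
  [[0,0,0],[0,0,0],10],
  [[0,0,0],[0,0,0],10],
  [[0,0,0],[0,0,0],10],
  [[0,0,0],[0,0,0],10],
])

```text
time_s: 6.55
tool_pos: [0.5093, 0.3541, 0.0568]
tool_rot: [0.0, 0.674, 0.738, 0.001]
force: [-0.6, -0.6, 7.5]
grip_width: 0.194
grasp_force: 68.7
```

drive_tool([
  [[0,0,0],[0,0,-6],10],
  [[0,0,0],[0,0,-15],10],
  [[0,0,0],[0,0,-30],10],
  [[0,0,0],[0,0,-50],10],
  [[0,0,0],[0,0,-75],10],
  [[0,0,0],[0,0,-100],10],
  [[0,0,0],[0,0,-115],10],
  [[0,0,0],[0,0,-120],10],
  [[0,0,0],[0,0,-120],10],
  [[0,0,0],[0,0,-120],10],
])

```text
time_s: 7.55
tool_pos: [0.5083, 0.3536, 0.1739]
tool_rot: [-0.0, 0.674, 0.738, -0.001]
force: [-0.3, -0.2, -0.7]
grip_width: 0.194
grasp_force: 68.4
```

```bash
cat > meas.py <<'E'
from h import *
import sys
tag=sys.argv[1]
def line(n,q,lo=.05,hi=.2):
    # q: points on shaft surface in tool frame; robust line along tool -x
    q=q[(q[:,0]<-lo)&(q[:,0]>-hi)]
    for _ in range(4):
        a=np.polyfit(q[:,0],q[:,1],1); b=np.polyfit(q[:,0],q[:,2],1)
        r=np.hypot(q[:,1]-np.polyval(a,q[:,0]),q[:,2]-np.polyval(b,q[:,0])); q=q[r<max(2*np.median(r),.0015)]
    print(n,len(q),'xmin %.4f'%q[:,0].min(),'slopes deg',np.degrees([a[0],b[0]]).round(2),'y,z at -.06,-.2:',[(round(np.polyval(a,x)*1e3,1),round(np.polyval(b,x)*1e3,1)) for x in(-.06,-.2)])
for n in ['top','scene','wrist']:
    T=pose(); im,d,P=cloud(n); save(im,f'{n}_{tag}.png'); np.save(f'{n}_{tag}P.npy',P)
    t=(P-T[:3,3])@T[:3,:3]
    m=(abs(t[...,1])<.015)&(abs(t[...,2])<.03)&(t[...,0]<-.03)&(t[...,0]>-.225)
    q=t[m]; print(n,len(q), end=' ')
    if len(q)>20: line(n,q); print('   tip side min x',np.sort(q[:,0])[:4].round(4))
E
python3 meas.py a
```

```text
top 203 top 198 xmin -0.1982 slopes deg [-0.09 -0.37] y,z at -.06,-.2: [(np.float64(0.4), np.float64(2.8)), (np.float64(0.6), np.float64(3.7))]
   tip side min x [-0.1982 -0.1979 -0.1955 -0.1955]
scene 171 scene 136 xmin -0.1995 slopes deg [-0.4  -0.53] y,z at -.06,-.2: [(np.float64(-2.8), np.float64(3.1)), (np.float64(-1.9), np.float64(4.4))]
   tip side min x [-0.1995 -0.1977 -0.1975 -0.1952]
wrist 403 Traceback (most recent call last):
  File "meas.py", line 16, in <module>
    if len(q)>20: line(n,q); print('   tip side min x',np.sort(q[:,0])[:4].round(4))
                  ~~~~^^^^^
  File "meas.py", line 8, in line
    a=np.polyfit(q[:,0],q[:,1],1); b=np.polyfit(q[:,0],q[:,2],1)
    raise TypeError("expected non-empty vector for x")
TypeError: expected non-empty vector for x
```

```bash
python3 - <<'E'
from h import *
ST=(0.5082,-0.09945,np.radians(-99.3))
p=toW(ST,(-.286,0,.142)); p[0]-=.0005; print(p); delta(p,80.7)
E
sed -i 's/^ST=.*//; s/ST=(0.508,-0.1,np.radians(-99.2))/ST=(0.5082,-0.09945,np.radians(-99.3))/' h.py
```

```text
[0.55391869 0.18279073 0.142     ]
turn [-0.02  0.01  2.9 ] shift [-174.2   30.    32. ]
```

drive_tool([
  [[0,0,0.3],[-20,3,3],10],
  [[0,0,0.8],[-45,8,8],10],
  [[0,0,1.3],[-75,13,14],10],
  [[0,0,1.8],[-105,18,20],10],
  [[0,0,2.3],[-135,23,26],10],
  [[0,-0.05,2.7],[-160,28,30],10],
  [[0,-0.08,2.9],[-174,30,32],10],
  [[0,-0.08,2.9],[-174,30,32],10],
  [[0,-0.08,2.9],[-174,30,32],10],
])

```text
time_s: 8.6
tool_pos: [0.5541, 0.1837, 0.143]
tool_rot: [0.002, 0.762, 0.648, -0.002]
force: [-0.4, -0.3, -1.1]
grip_width: 0.201
grasp_force: 68.4
```

```bash
cat > al.py <<'E'
from h import *
import sys
tag=sys.argv[1]
# bush and shaft positions in tool frame from the same picture, top and scene
for n in ['top','scene']:
    T=pose(); im,d,P=cloud(n); save(im,f'{n}_{tag}.png'); np.save(f'{n}_{tag}P.npy',P)
    t=(P-T[:3,3])@T[:3,:3]*1e3; L=toL(ST,P)*1e3
    m=(abs(t[...,1])<14)&(abs(t[...,2]-6)<14)&(t[...,0]<-45)&(t[...,0]>-212)&(L[...,0]<-63)
    q=t[m]
    if len(q)>10:
        for _ in range(4):
            a=np.polyfit(q[:,0],q[:,1],1);b=np.polyfit(q[:,0],q[:,2],1)
            r=np.hypot(q[:,1]-np.polyval(a,q[:,0]),q[:,2]-np.polyval(b,q[:,0])); q=q[r<max(2*np.median(r),1.5)]
        print(n,'shaft n',len(q),'xmin',q[:,0].min().round(1),'slopes',np.degrees([a[0],b[0]]).round(2),[(x,np.polyval(a,x).round(1),np.polyval(b,x).round(1)) for x in (-60,-200)])
        print('  median resid',np.median(r).round(2))
    for nm,c in (('near',-50),('far',50)):
        m=(abs(L[...,0]-c)<14)&(abs(L[...,1])<20)&(L[...,2]>118)&(L[...,2]<160)
        q=t[m]; print('  ',nm,len(q),'med',np.median(q,0).round(1),'y2/98',np.percentile(q[:,1],[2,98]).round(1),'z2/98',np.percentile(q[:,2],[2,98]).round(1),'x2/98',np.percentile(q[:,0],[2,98]).round(1))
o=telemetry.get_obs(); print(o['time_s'],o['tool_pos'],o['force'],np.round(toL(ST,o['tool_pos'])*1e3,1))
E
python3 al.py b
python3 - <<'E'
import cv2,numpy as np
a=cv2.imread('pics/top_b.png')[170:270,230:410]; b=cv2.imread('pics/scene_b.png')[160:300,200:380]
cv2.imwrite('pics/ab.png',np.hstack([cv2.resize(a,(400,300),interpolation=2),cv2.resize(b,(386,300),interpolation=2)]))
E
```

```text
top shaft n 161 xmin -197.3 slopes [0.03 0.1 ] [(-60, np.float64(0.1), np.float64(3.8)), (-200, np.float64(0.0), np.float64(3.5))]
  median resid 3.59
   near 86 med [-236.    -1.8   -1.7] y2/98 [-14.5  12.9] z2/98 [-10.3  19. ] x2/98 [-246.9 -227.3]
   far 97 med [-3.353e+02 -1.400e+00 -1.000e-01] y2/98 [-14.1  13.4] z2/98 [-7.1 20.7] x2/98 [-346.7 -327. ]
scene shaft n 150 xmin -202.6 slopes [-0.21 -0.45] [(-60, np.float64(-2.4), np.float64(2.6)), (-200, np.float64(-1.9), np.float64(3.7))]
  median resid 2.35
   near 239 med [-243.7   -2.9    7.1] y2/98 [-14.7  11.5] z2/98 [-6.  25.9] x2/98 [-248.8 -229.4]
   far 305 med [-343.2   -3.7    8. ] y2/98 [-14.8  12. ] z2/98 [-5.3 25.3] x2/98 [-348.6 -329.5]
8.7 [0.55401943 0.18416185 0.14310418] [ 0.87100766  1.20000861 -1.18298963] [-287.3   -0.6  143.1]
```

View pics/ab.png

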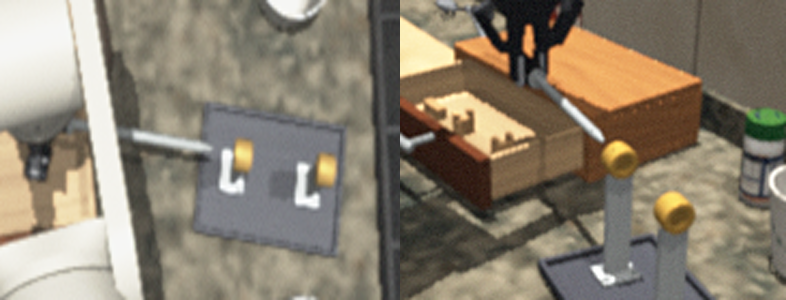

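drive_tool([
  [[0,0,0],[-4,-0.6,0.8],10],
  [[0,0,0],[-14,-0.6,0.8],10],
  [[0,0,0],[-26,-0.6,0.9],10],
  [[0,0,0],[-38,-0.6,0.9],10],
  [[0,0,0],[-50,-0.6,1],10],
  [[0,0,0],[-62,-0.6,1.1],10],
  [[0,0,0],[-74,-0.6,1.1],10],
  [[0,0,0],[-80,-0.6,1.2],10],
  [[0,0,0],[-80,-0.6,1.2],10],
])

```text
time_s: 9.6
tool_pos: [0.5407, 0.1035, 0.1424]
tool_rot: [0.003, 0.762, 0.647, -0.002]
force: [0.9, 0.5, -1.3]
grip_width: 0.2
grasp_force: 68.4
```

```bash
python3 al.py c
cat > cr.py <<'E'
import cv2,numpy as np,sys
t=sys.argv[1]
a=cv2.imread(f'pics/top_{t}.png')[190:250,290:400]; b=cv2.imread(f'pics/scene_{t}.png')[190:300,240:360]
cv2.imwrite(f'pics/cr_{t}.png',np.hstack([cv2.resize(a,(440,240),interpolation=2),cv2.resize(b,(262,240),interpolation=2)]))
E
python3 cr.py c
```

```text
top shaft n 80 xmin -142.4 slopes [-0.46 -0.77] [(-60, np.float64(-0.5), np.float64(2.4)), (-200, np.float64(0.6), np.float64(4.2))]
  median resid 3.34
   near 95 med [-154.9   -0.9   -2.3] y2/98 [-13.9  13.8] z2/98 [-9.6 10.2] x2/98 [-166.7 -142.8]
   far 97 med [-254.1   -0.7   -1.7] y2/98 [-13.5  14.2] z2/98 [-7.9 19.4] x2/98 [-264.9 -245.6]
scene shaft n 113 xmin -133.2 slopes [ 0.04 -0.09] [(-60, np.float64(-2.2), np.float64(3.2)), (-200, np.float64(-2.4), np.float64(3.5))]
  median resid 2.79
   near 206 med [-163.4   -5.5    2.4] y2/98 [-14.3  11.7] z2/98 [-6.8 24.3] x2/98 [-168.5 -148. ]
   far 306 med [-262.1   -2.8    6.6] y2/98 [-14.   12.5] z2/98 [-6.1 24.8] x2/98 [-267.5 -248.7]
9.7 [0.54073724 0.10437804 0.14239244] [ 0.17763418  0.81407511 -0.5244258 ] [-206.4   -0.8  142.4]
```

View pics/cr_c.png

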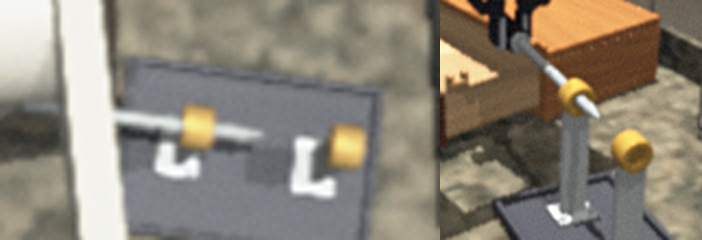

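drive_tool([
  [[0,0,0],[-4,0,0],10],
  [[0,0,0],[-14,0,0.1],10],
  [[0,0,0],[-26,0,0.1],10],
  [[0,0,0],[-38,0,0.2],10],
  [[0,0,0],[-50,0,0.3],10],
  [[0,0,0],[-60,0,0.3],10],
  [[0,0,0],[-64,0,0.3],10],
  [[0,0,0],[-64,0,0.3],10],
])

```text
time_s: 10.5
tool_pos: [0.5303, 0.0406, 0.1426]
tool_rot: [0.003, 0.762, 0.647, -0.002]
force: [0.2, -0.1, -1.1]
grip_width: 0.197
grasp_force: 68.4
```

```bash
python3 al.py d; python3 cr.py d; python3 -c "
from h import *
o=telemetry.get_obs(); print(o['force'],o['wrist_torque'])"
```

```text
[-0.37455424 -0.14709529 -0.11409097] [-0.01916254 -0.02555863 -0.01884075]
  return _methods._mean(a, axis=axis, dtype=dtype,
  ret = um.true_divide(
Traceback (most recent call last):
  File "al.py", line 18, in <module>
    q=t[m]; print('  ',nm,len(q),'med',np.median(q,0).round(1),'y2/98',np.percentile(q[:,1],[2,98]).round(1),'z2/98',np.percentile(q[:,2],[2,98]).round(1),'x2/98',np.percentile(q[:,0],[2,98]).round(1))
                                                                       ~~~~~~~~~~~~~^^^^^^^^^^^^^^^
IndexError: index -1 is out of bounds for axis 0 with size 0
[ WARN:0@0.026] global loadsave.cpp:275 findDecoder imread_('pics/scene_d.png'): can't open/read file: check file path/integrity
Traceback (most recent call last):
  File "cr.py", line 3, in <module>
    a=cv2.imread(f'pics/top_{t}.png')[190:250,290:400]; b=cv2.imread(f'pics/scene_{t}.png')[190:300,240:360]
                                                                   ~~~~~~~~~~~~~~~~~~~~~~~~~~~~~~~~~~~~~~~~~~^^^^^^^^^^^^^^^^^
TypeError: 'NoneType' object is not subscriptable
```

```bash
cat > sc.py <<'E'
from h import *
import sys
t=sys.argv[1]
im,d,P=cloud('scene'); np.save(f's_{t}P.npy',P); b=im[190:290,250:370]
imw,_,Pw=cloud('wrist'); np.save(f'w_{t}P.npy',Pw)
save(np.hstack([cv2.resize(b,(400,333),interpolation=2),cv2.resize(imw,(400,333))]),f'sc_{t}.png')
T=pose()
for n,P in (('scene',P),('wrist',Pw)):
    tt=(P-T[:3,3])@T[:3,:3]*1e3; L=toL(ST,P)*1e3
    for nm,a,b in (('before near',-75,-63),('between',-37,37),('beyond',63,120)):
        m=(L[...,0]>a)&(L[...,0]<b)&(abs(L[...,1])<15)&(L[...,2]>118)&(L[...,2]<155); q=L[m]
        if len(q)>3: print(n,nm,len(q),'L med',np.median(q,0).round(1),'x',q[:,0].min().round(1),q[:,0].max().round(1),'slope y,z deg',[np.degrees(np.polyfit(q[:,0],q[:,k],1)[0]).round(2) for k in (1,2)])
    for nm,c in (('near',-50),('far',50)):
        m=(abs(L[...,0]-c)<13)&(abs(L[...,1])<20)&(L[...,2]>118)&(L[...,2]<160); q=L[m]
        if len(q): print(n,nm,len(q),np.percentile(q,[2,50,98],axis=0).round(1).tolist())
o=telemetry.get_obs(); print(o['time_s'],toL(ST,o['tool_pos'])*1e3,o['force'],o['wrist_torque'])
E
python3 sc.py d
```

```text
scene between 119 L med [ -1.2  -3.7 141. ] x -36.4 31.5 slope y,z deg [np.float64(-0.35), np.float64(0.2)]
scene near 204 [[-57.7, -14.8, 119.1], [-43.0, -6.3, 140.7], [-37.9, 11.5, 150.7]]
scene far 305 [[41.7, -14.9, 119.5], [56.6, -3.9, 138.3], [61.7, 11.3, 150.3]]
10.65 [-142.61948374   -0.85365381  142.50145088] [ 0.01020794 -0.61484014 -0.78564463] [ 0.0288588  -0.01257331 -0.01603534]
```

View pics/sc_d.png

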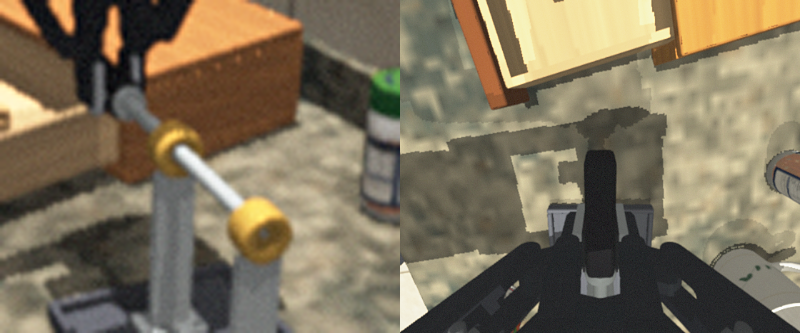

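drive_tool([
  [[0,0,0],[-4,0,0.5],10],
  [[0,0,0],[-12,0,0.6],10],
  [[0,0,0],[-20,0,0.6],10],
  [[0,0,0],[-27,0,0.7],10],
  [[0,0,0],[-31,0,0.7],10],
  [[0,0,0],[-32,0,0.7],10],
  [[0,0,0],[-32,0,0.7],10],
  [[0,0,0],[-32,0,0.7],10],
])

```text
time_s: 11.45
tool_pos: [0.5252, 0.0097, 0.1421]
tool_rot: [0.003, 0.762, 0.647, -0.002]
force: [-0.5, -0.3, -0.3]
grip_width: 0.197
grasp_force: 68.4
```

```bash
python3 sc.py e
```

```text
scene between 126 L med [ -1.5  -3.6 140.4] x -36.8 32.3 slope y,z deg [np.float64(-0.06), np.float64(0.16)]
scene beyond 62 L med [ 75.5  -2.7 139.8] x 63.4 90.8 slope y,z deg [np.float64(4.07), np.float64(-4.18)]
scene near 206 [[-57.9, -15.4, 118.9], [-42.7, -6.5, 140.5], [-37.6, 11.7, 151.0]]
scene far 262 [[42.2, -14.9, 119.7], [57.2, -6.5, 141.4], [61.6, 11.2, 150.5]]
wrist before near 281 L med [-68.7  -0.5 140.3] x -74.0 -63.4 slope y,z deg [np.float64(-0.58), np.float64(-7.11)]
wrist near 298 [[-58.3, -12.9, 118.4], [-57.2, 4.9, 127.9], [-50.5, 11.9, 131.8]]
11.55 [-110.54735965   -0.86791327  142.01518257] [-0.74247205  0.26786044 -0.24102446] [-0.08425671 -0.0295968   0.03861769]
```

View pics/sc_e.png

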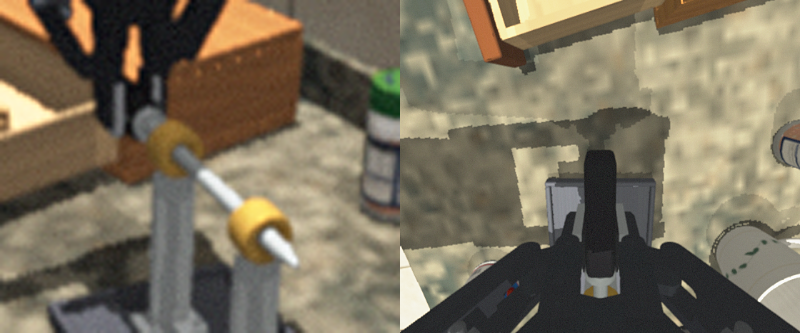

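```bash
python3 -c "
from cell import ticket; print(ticket.close_job())"
```

```text
the job is handed in; nothing more can be done
None
```

The job is handed in at about 11.6 s: the drawer is open to its stop, and the spit is held still by its handle through both bushes with its tip about 30 mm past the far one. Wrist forces were near zero, and I moved nothing near the mug, jar or tin.

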